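# Set the hold-down stop onto the tin and lock it

### The arm

A 6-joint arm with a two-finger parallel gripper is mounted at the origin on a cart in front of the work surface, level with it; the furniture and walls round the work are solid. World frame = base frame: x ahead of the robot, y to its left, z up, the work surface at z = 0. Lengths are in m, angles in degrees, forces in N, time in s.
With the tool pointing down it reaches from about 0.275 to 0.85 m from the base axis. Payload 5.2 kg.
Tool frame: the origin (TCP) lies on the front face of the gripper's body, between the roots of the fingers; the fingertips stand 73 mm ahead of it and the grasp point (between the pads) lies 54 mm ahead of it (ctrl.pinch_z is the distance from the TCP to the grasp point, in m); z points along the fingers, y is the direction in which the jaws open and shut (so a half turn about z gives the same grasp; the last joint's range is limited). The gripper opens to 85 mm and grips with 20 to 120 N. Pads are 22 mm wide; open, the fingers measure 114 mm over their backs; the gripper's body (76 mm by 85 mm) begins 54 mm behind the grasp point. The pads swing forward as they close: fully open they stand 13 mm farther back than shut.
Start: joints at [-83.01, 14.817, 87.949, -0, 77.235, -11.62], TCP at [0.176, -0.521, 0.304] pointing down, gripper open.
Joint ranges: [-179.93, 179.93], [-52.35, 119.4], [10.71, 147.94], [-69.91, 249.91], [12.55, 155.21], [-178.61, 178.61]. Speed limits (degrees/s): [147.25, 147.25, 180, 180, 180, 180].

### API

Orientations are given as a 3x3 rotation matrix whose columns are the frame's x, y, z axes.
In Python, from plant import monitor, cams, ctrl gives the robot as it stands. The module is installed in compiled form; this text tells all that it offers.
- The arm moves only by the tool apply_moves, never from a script. Its argument "steps" is a list that holds one entry, the list of rows, each a list of 5 numbers: the shift along the tool's x, y, z normalised to -1 to 1, where 1 is 25 mm, then the turn about the tool's z normalised to -1 to 1, where 1 is 4 degrees, then the opening, from -1 (shut) to 1 (fully open), so that 0 is half open. A call has 1 to 20 rows; each row shifts and turns the pose as measured when the row begins, along the tool's axes as they then stand; what a row does not reach is not made up. A row lasts 1/12 s, in which the tool goes at most 41.7 mm and 7.16 degrees, less where a joint would pass 70% of its speed; a pose out of reach is approached as far as the arm can. A call with a number of a shift or a turn outside -1 to 1 is refused whole. A call with a gripper value outside its range is refused whole. The fingers move at their own pace and stop on an object; "newtons" is the grip in N (left out, the last holds). Time passes only in rows, so rows that do not move let the fingers close. It gives the time, the measured TCP pose, the force and the opening at its end, in the units of the state.
- monitor.observe(): the state, without advancing time (a new reading comes with each control period).
- cams.get_image(name): name is "scene" or "top" or "wrist"; returns a dict with "color" (420x560x3 uint8, red, green, blue), "camera_matrix" (3x3 intrinsics, pixels), "world_from_camera" (4x4, takes a point from camera to world coordinates); the wrist camera has in their place "mount" (4x4, takes a point from camera to tool coordinates, whose origin is the TCP and whose axes are the flange's). Camera axes: x right, y up, looking along -z (the intrinsics and any distortion apply to the point x, -y, -z); pixel columns grow to the right and rows downward; lengths in m; the calibration is good to about 2 mm. A picture is of the moment at which its call begins: read the wrist's pose just before it. There is no depth.
- ctrl.sign_off(): hands the job in, once; it reports no verdict.
The state is a dict: "clock": time; "joints": joint angles; "joint_velocities": joint speeds; "effort": joint torques, N m; "ee_pos": TCP position; "ee_rot": TCP orientation; "wrist_force": force on the tool from outside, world axes, zero at the start; "moment": the same for the moment, N m; "width": opening from 0.0 (shut) to 1.0 (fully open).
Only numpy, scipy, OpenCV 4.12 (cv2) and the standard library are available. Lean on these libraries where they do the work, as an engineer would, in place of code of your own. Each camera call takes 0.05 s, during which the arm holds its last target.

### The job

The tin on the little hold-down stand is to be held for opening, but the stop above it has been left too high. Lower the stop by its bar handle until its foot touches the tin's lid and presses on it only gently, then, keeping it there, turn the handle fully clockwise to lock it, and let go. The foot must still be touching the lid when you are done; do not crush or shift the tin, and leave the things around it where they stand.

Things in the scene. Friction and masses are not known exactly. Their poses are not given: they have to be found in the camera images.
- stand: Fixed stand. Origin on the worktop under the stop's vertical axis. Grey base plate 120 x 110 x 12 mm, from 45 mm in front of the axis to 75 mm behind it, with a rubber disc whose top is 14 mm above the worktop. Aluminium column 60 mm behind the axis (own +x), top at 170 mm; arm and round sleeve (34 mm across), through which the stop's shaft slides, from 134 to 174 mm above the worktop.
- stop (a joint): Travel of the stop downwards, m: 0 at the top, 0.045 at the bottom. Its slide is stiff: it stays where it is left and takes 5 to 6 N to push down (about 10 N to lift) before it meets the tin, whether the handle is turned or not. At its lower end a round foot (36 mm across, 9 mm thick, rubber face, rigid) is screwed in, each time to a different length that is not measured.
- grip (a joint): Angle of the bar handle on top of the stop, rad: 0 fully anticlockwise = open, 1.25 fully clockwise (seen from above) = locked, against an end stop. Stiff (about 0.1 N m), stays where it is left. It turns on the stop's axis and rides up and down with it.
- handle (a point): Centre of the bar handle, on the stop's axis: black bar 64 mm long (own x), 14 mm wide (own y), 18 mm high, on a steel shaft 12 to 14 mm thick. 141 to 149 mm above the face of the foot (it depends on how far the foot is screwed in), so 227 to 235 mm above the worktop when the foot meets the tin. Its top face is 9 mm above this point.
- tin: White tin, 57 mm across, 72 mm high, loose on the stand's rubber disc under the stop. Origin: centre of its underside.
- tin_top (a point): Centre of the tin's lid, 72 mm above its underside. It lies 7 to 36 mm below the foot at first. The lid is hard: once the foot touches, a millimetre or two more gives over 25 N.
- pot: Small round pot with a red lid, 58 mm across, 50 mm high, standing to the left of the stand. Bystander.
- spice_jar: Spice jar, 46 mm across, 106 mm high, standing to the right of the stand. Bystander.
- salt_mill: White salt shaker, 44 mm across, 90 mm high, further to the right. Bystander.
Not all that is in view belongs to the job. Leave any blue or turquoise look-alike of the tin alone.

How it is judged:
By the outcome, as a careful person would: the job done as asked, in the order asked, and still so for the second after the job is handed in, with the robot touching nothing.
It also fails if it takes over 45 s, if anything falls off the work surface, if the arm or the gripper's body presses on something with over 40 N, if the wrist force passes 120 N, or if a joint passes its speed limit or range.

## Working session

There is one attempt and no reset: what is moved stays moved. The work goes in short steps, Python scripts to look and compute and a tool call to move; the robot and the scene stay as the last step left them, time stands still between calls to the robot, and variables do not carry over. Pictures are saved under pics/ and viewed, and the job is handed in when it is done.

Besides the shell and the picture viewer there is one more tool, called after ">>>" as name(argument=value, ...) on one line, values as JSON. apply_moves: Moves the arm, as the interface text tells. Its arguments: {"type":"object","properties":{"steps":{"type":"array","items":{"type":"array","items":{"type":"array","items":{"type":"number","minimum":-1,"maximum":1}}}},"newtons":{"type":"number"}},"required":["steps"]}

```bash
mkdir -p pics; python3 - <<'E'
from plant import monitor,cams,ctrl
import cv2,numpy as np
s=monitor.observe();print(s)
for n in("scene","top","wrist"):
    d=cams.get_image(n);cv2.imwrite(f"pics/{n}0.png",d["color"][:,:,::-1])
    print(n,d["camera_matrix"],d.get("world_from_camera",d.get("mount")), d.keys())
E
```

```text
{'clock': 0.0, 'joints': array([-8.30116131e+01,  1.48589130e+01,  8.80124133e+01, -1.01625398e-03,
        7.72327000e+01, -1.16184327e+01]), 'joint_velocities': array([-0.03855029, -0.04243835,  0.01593922,  0.06306079,  0.04211463,
       -0.03153892]), 'effort': array([ 1.91884945e-03, -4.46027148e+01, -2.90572411e+01, -1.07128724e-04,
        1.16037339e-02, -1.56687020e-05]), 'ee_pos': array([ 0.1754682 , -0.52083866,  0.30306845]), 'ee_rot': array([[ 9.47729225e-01,  3.19075633e-01, -2.38070719e-04],
       [ 3.19075531e-01, -9.47727580e-01,  1.80000750e-03],
       [ 3.48712346e-04, -1.78188226e-03, -9.99998352e-01]]), 'wrist_force': array([ 0.56820619, -1.07381763, -0.22418897]), 'moment': array([ 0.04173997, -0.00921848,  0.03583429]), 'width': 0.9995461463681814}
scene [[542.18895132   0.         285.30717609]
 [  0.         542.18895132 211.55379578]
 [  0.           0.           1.        ]] [[-0.47987174  0.37141587 -0.79484172 -0.42005257]
 [-0.8773222  -0.20869462  0.43214848  0.65417028]
 [-0.00537239  0.90470813  0.42599804  0.67706385]
 [ 0.          0.          0.
[... 225 characters left out ...]
3  0.98603046 -0.16645479  0.30472773]
 [-0.99992709  0.00771455  0.00928953  0.14701867]
 [ 0.01044389  0.16638635  0.98600533  1.25387065]
 [ 0.          0.          0.          1.        ]] dict_keys(['color', 'camera_matrix', 'world_from_camera'])
wrist [[360.32762697   0.         281.44800281]
 [  0.         360.32762697 209.59136216]
 [  0.           0.           1.        ]] [[ 1.09259846e-03  9.56808266e-01  2.90717645e-01  7.58121919e-02]
 [ 9.99998341e-01 -6.21643440e-04 -1.71232491e-03  2.80758254e-04]
 [-1.45764391e-03  2.90719033e-01 -9.56807357e-01 -7.03709913e-02]
 [ 0.00000000e+00  0.00000000e+00  0.00000000e+00  1.00000000e+00]] dict_keys(['color', 'camera_matrix', 'mount'])
```

View pics/scene0.png

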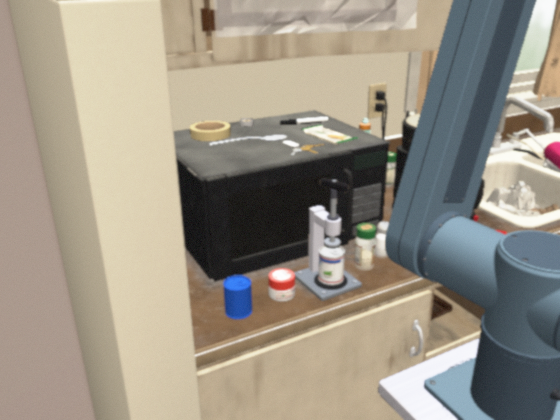

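View pics/top0.png

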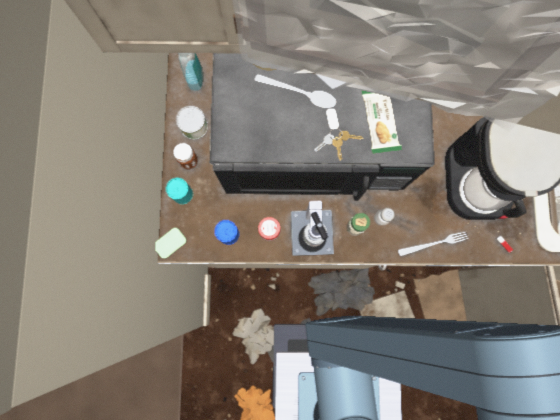

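```bash
python3 - <<'E'
import cv2
a=cv2.imread("pics/scene0.png")[160:310,250:410];cv2.imwrite("pics/s_c.png",cv2.resize(a,None,fx=4.5,fy=4,interpolation=2)[:600,:800])
a=cv2.imread("pics/top0.png")[190:265,260:360];cv2.imwrite("pics/t_c.png",cv2.resize(a,None,fx=8,fy=8,interpolation=2))
E
```

```text
(no output)
```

View pics/s_c.png

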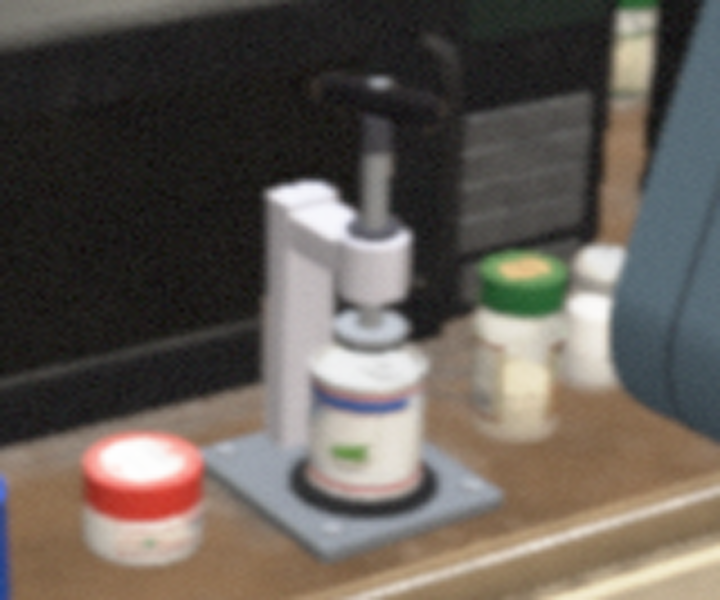

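View pics/t_c.png

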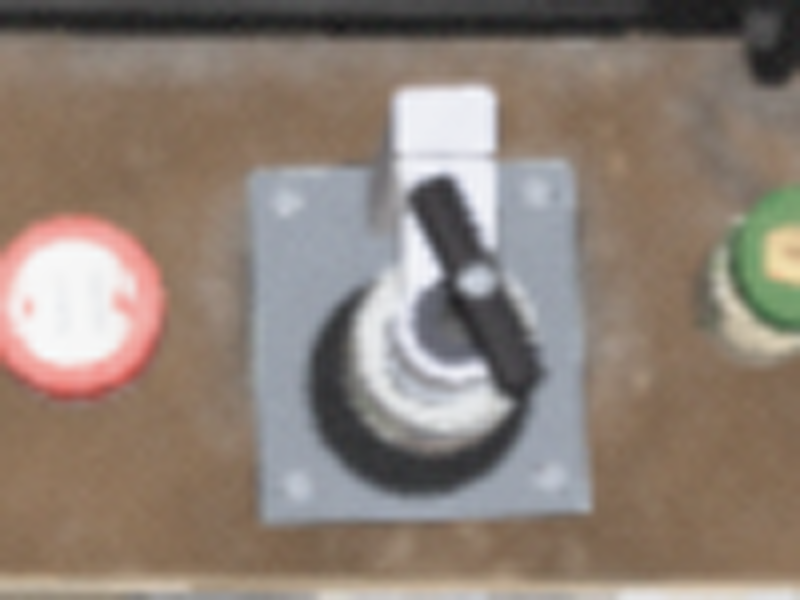

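```bash
cat > h.py <<'E'
import numpy as np
from plant import cams,monitor
def ray(K,T,u,v):
    d=np.array([(u-K[0,2])/K[0,0],-(v-K[1,2])/K[1,1],-1.]);d=T[:3,:3]@d
    return T[:3,3],d/np.linalg.norm(d)
def plane(K,T,u,v,z):
    o,d=ray(K,T,u,v);return o+d*(z-o[2])/d[2]
def tri(rs):
    A=0;b=0
    for o,d in rs:
        P=np.eye(3)-np.outer(d,d);A=A+P;b=b+P@o
    x=np.linalg.solve(A,b);return x,[np.linalg.norm((np.eye(3)-np.outer(d,d))@(x-o)) for o,d in rs]
def proj(K,T,p):
    c=T[:3,:3].T@(np.asarray(p)-T[:3,3]);return K[0,2]+K[0,0]*c[0]/-c[2],K[1,2]-K[1,1]*c[1]/-c[2]
def wristT(mount,s):
    W=np.eye(4);W[:3,:3]=s["ee_rot"];W[:3,3]=s["ee_pos"];return W@mount
E
python3 - <<'E'
from h import *
a=cams.get_image("scene");b=cams.get_image("top")
S=(a["camera_matrix"],a["world_from_camera"]);T=(b["camera_matrix"],b["world_from_camera"])
print("dot",tri([ray(*S,250+380/4.5,160+82/4),ray(*T,260+478/8,190+280/8)]))
z=0.26
e1=plane(*T,260+435/8,190+190/8,z);e2=plane(*T,260+522/8,190+385/8,z);print(e1,e2,(e1+e2)/2,np.linalg.norm(e1-e2),np.degrees(np.arctan2(*(e1-e2)[[1,0]])))
c=[plane(*T,260+x/8,190+y/8,0.012) for x,y in[(250,168),(575,160),(592,512),(262,522)]];print(np.array(c))
print("disc",plane(*T,260+418/8,190+388/8,0.014))
print("pot",plane(*T,260+82/8,190+305/8,0.05),"jar",plane(*T,359.5,223,.106),"mill",plane(*T,386,216,.09))
print("colTop",[plane(*T,260+x/8,190+y/8,0.17) for x,y in[(395,87),(495,87)]])
print("mw front top edge",plane(*T,215,165,.26),plane(*T,430,165,.26),"handle",plane(*T,365,197,.15))
print("tri mw corner scene",tri([ray(*S,203,172),ray(*T,215,163)]))
E
```

```text
dot (array([0.44655246, 0.06583347, 0.25657692]), [np.float64(0.0008569286809450926), np.float64(0.0008569286809449577)])
[0.46994666 0.07684506 0.26      ] [0.417384   0.05382551 0.26      ] [0.44366533 0.06533529 0.26      ] 0.05738234435498349 23.650768210418647
[[0.5181908  0.12158262 0.012     ]
 [0.52178503 0.01210438 0.012     ]
 [0.403345   0.0076707  0.012     ]
 [0.39928315 0.11710353 0.012     ]]
disc [0.44401459 0.06540179 0.014     ]
pot [0.46619895 0.17660356 0.05      ] jar [ 0.47315957 -0.0459514   0.106     ] mill [ 0.49386143 -0.11597443  0.09      ]
colTop [array([0.51559721, 0.08216823, 0.17      ]), array([0.51583586, 0.05266263, 0.17      ])]
mw front top edge [0.57629614 0.29382771 0.26      ] [ 0.58050741 -0.17780698  0.26      ] handle [ 0.53007679 -0.05309155  0.15      ]
tri mw corner scene (array([0.57980616, 0.2972318 , 0.27337845]), [np.float64(0.005718353169588424), np.float64(0.0057183531695884065)])
```

>>> apply_moves(steps=[[[0, 0, -1, 0, 1], [0, 0, -1, 0, 1], [0, 0, -1, 0, 1], [0, 0, -1, 0, 1], [0.9, -0.95, 0, 0, 1], [0.9, -0.95, 0, 0, 1], [0.9, -0.95, 0, 0, 1], [0.9, -0.95, 0, 0, 1], [0.9, -0.95, 0, 0, 1], [0.9, -0.95, 0, 0, 1], [0.9, -0.95, 0, 0, 1], [0.9, -0.95, 0, 0, 1], [0.9, -0.95, 0, 0, 1], [0.9, -0.95, 0, 0, 1], [0.9, -0.95, 0, 0, 1], [0.9, -0.95, 0, 0, 1]]], newtons=40)

```text
clock: 1.58
ee_pos: [0.3433, -0.1548, 0.4066]
ee_rot: [[0.952, 0.307, 0.001], [0.307, -0.952, 0.004], [0.002, -0.003, -1.0]]
wrist_force: [0.1, 0.1, 1.0]
width: 1.002
```

>>> apply_moves(steps=[[[0.82, -0.89, 0, 0, 1], [0.82, -0.89, 0, 0, 1], [0.82, -0.89, 0, 0, 1], [0.82, -0.89, 0, 0, 1], [0.82, -0.89, 0, 0, 1], [0.82, -0.89, 0, 0, 1], [0.8, -0.85, 0, 0, 1], [0.3, -0.3, 0, -0.5, 1], [0, 0, 0, -0.5, 1], [0, 0, 0, -0.4, 1], [0, 0, 0, 0, 1]]])

```text
clock: 2.5
ee_pos: [0.4395, 0.0655, 0.4078]
ee_rot: [[0.911, 0.412, 0.004], [0.412, -0.911, 0.005], [0.006, -0.003, -1.0]]
wrist_force: [0.4, 0.2, -0.7]
width: 1.0
```

```bash
python3 - <<'E'
from h import *
import cv2
s=monitor.observe();d=cams.get_image("wrist");cv2.imwrite("pics/w1.png",d["color"][:,:,::-1])
np.savez("w1.npz",p=s["ee_pos"],R=s["ee_rot"])
print(s["ee_pos"],s["ee_rot"],s["wrist_force"])
for z in(.249,.258):print(proj(d["camera_matrix"],wristT(d["mount"],s),[.4445,.0655,z]))
E
```

```text
[0.43945992 0.065466   0.40779368] [[ 0.91123551  0.41186517  0.00411457]
 [ 0.4118433  -0.91123956  0.00524955]
 [ 0.00591147 -0.00308902 -0.99997776]] [ 0.40991854  0.2468744  -0.69790419]
(np.float64(283.9610418737497), np.float64(213.09536831877847))
(np.float64(284.03134498643817), np.float64(217.21898755374784))
```

View pics/w1.png

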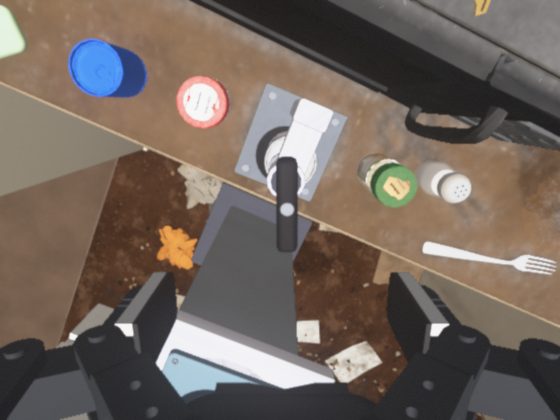

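```bash
python3 - <<'E'
from h import *
import cv2
a=cams.get_image("scene");b=cams.get_image("top");c=cams.get_image("wrist");s=monitor.observe()
S=(a["camera_matrix"],a["world_from_camera"]);T=(b["camera_matrix"],b["world_from_camera"]);W=(c["camera_matrix"],wristT(c["mount"],s))
cv2.imwrite("pics/w1c.png",cv2.resize(c["color"][140:270,210:370,::-1],None,fx=4.5,fy=4.5,interpolation=2))
g=c["color"].max(axis=2).astype(int)
m=(g[140:275,255:320]<75).astype(np.uint8)
n,l,st,ce=cv2.connectedComponentsWithStats(m);k=l[225-140,287-255];print(st[k]+[255,140,0,0,0],ce[k]+[255,140])
print(cv2.minAreaRect(np.argwhere(l==k)[:,::-1].astype(np.float32)))
r=[ray(*S,250+380/4.5,160+82/4),ray(*T,260+478/8,190+280/8),ray(*W,287,210)]
print(tri(r),tri(r[:1]+r[2:]),tri(r[1:]))
for z in(.257,.26):
  e1=plane(*W,286.3,157,z);e2=plane(*W,287,251,z);print(e1,e2,(e1+e2)/2,np.linalg.norm(e1-e2),np.degrees(np.arctan2(*(e1-e2)[[1,0]])))
  print(plane(*W,287,210,z))
print(np.degrees(np.arctan2(s["ee_rot"][1,0],s["ee_rot"][0,0])))
E
```

```text
[275 158  22  94 945] [285.30899471 216.71640212]
((30.753673553466797, 64.4964370727539), (20.76593589782715, 93.13516235351562), 0.8303155303001404)
(array([0.44785228, 0.06501001, 0.25548868]), [np.float64(0.0009252032040166348), np.float64(0.0016151948255847272), np.float64(0.0011798988854264051)]) (array([0.44910823, 0.06475393, 0.25558779]), [np.float64(0.00032776299167829563), np.float64(0.00032776299167819854)]) (array([0.44718149, 0.06405826, 0.24918249]), [np.float64(0.00046441627687768906), np.float64(0.0004644162768777145)])
[0.48012702 0.07912616 0.257     ] [0.42341147 0.05288986 0.257     ] [0.45176925 0.06600801 0.257     ] 0.06248997604995117 24.82499334820295
[0.44931193 0.06465521 0.257     ]
[0.48050934 0.07933771 0.26      ] [0.424561   0.05345633 0.26      ] [0.45253517 0.06639702 0.26      ] 0.061644648354303645 24.82499334820294
[0.4501111  0.06506252 0.26      ]
24.114888501837495
```

View pics/w1c.png

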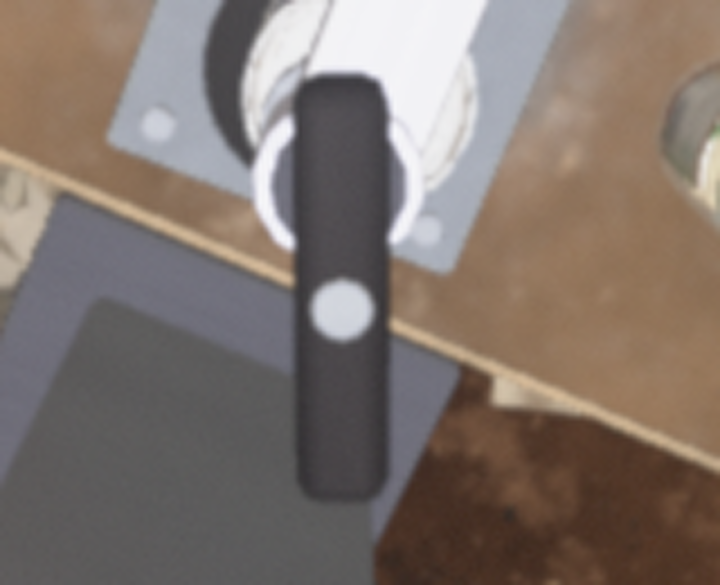

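>>> apply_moves(steps=[[[0.25, 0.13, 0.5, 0, 1], [0, 0, 1, 0, 1], [0, 0, 1, 0, 1], [0, 0, 0.8, 0, 1], [0, 0, 0.5, 0, 1], [0, 0, 0, 0, 1]]])

```text
clock: 3.2
ee_pos: [0.448, 0.0618, 0.3119]
ee_rot: [[0.916, 0.4, 0.012], [0.4, -0.916, 0.004], [0.012, 0.001, -1.0]]
wrist_force: [-0.6, 0.5, -0.2]
width: 1.001
```

```bash
python3 - <<'E'
from h import *
import cv2
s=monitor.observe();d=cams.get_image("wrist");cv2.imwrite("pics/w2.png",d["color"][:,:,::-1])
print(s["ee_pos"],s["ee_rot"],s["wrist_force"])
E
```

```text
[0.44800339 0.06184579 0.31186988] [[ 0.91634022  0.40023035  0.01167374]
 [ 0.40021557 -0.91641365  0.00367752]
 [ 0.01216983  0.00130215 -0.9999251 ]] [-0.55116496  0.45581489 -0.21456057]
```

View pics/w2.png

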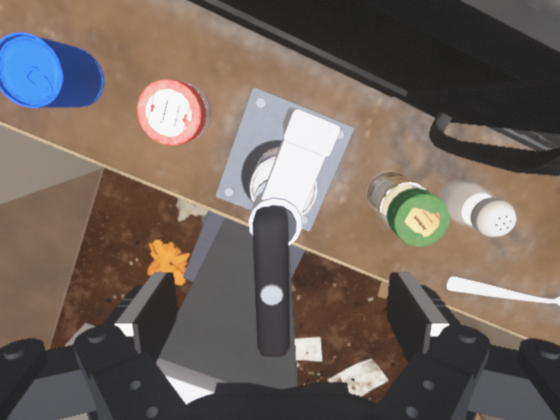

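```bash
python3 - <<'E'
from h import *
import cv2
s=monitor.observe();d=cams.get_image("wrist");K=d["camera_matrix"];W=wristT(d["mount"],s)
for z in(.254,.257,.26):
  p=plane(K,W,272,295,z); e1=plane(K,W,269.5,206,z);e2=plane(K,W,274,356,z)
  print(p,s["ee_rot"].T@(p-s["ee_pos"]),np.linalg.norm(e1-e2),(e1+e2)/2,np.degrees(np.arctan2(*(e1-e2)[[1,0]])),np.degrees(np.arctan2(*s["ee_rot"][[1,0],0])))
E
```

```text
[0.44822399 0.0649934  0.254     ] [ 0.00035803 -0.00311848  0.0590265 ] 0.06648477429153281 [0.45199897 0.06666075 0.254     ] 24.78444688883164 23.59637931090471
[0.44980901 0.06560289 0.257     ] [ 0.00209383 -0.0030367   0.05604924] 0.06495476977733815 [0.45349712 0.06723186 0.257     ] 24.784446888831656 23.59637931090471
[0.45139404 0.06621238 0.26      ] [ 0.00382963 -0.00295492  0.05307198] 0.0634247652631435 [0.45499528 0.06780298 0.26      ] 24.784446888831667 23.59637931090471
```

>>> apply_moves(steps=[[[0, -0.14, 0.2, -0.25, 1], [0, -0.03, 0.2, 0, 1], [0, 0, 0, 0, 1], [0, 0, 0, 0, -0.3], [0, 0, 0, 0, -0.6], [0, 0, 0, 0, -0.6]]], newtons=40)

```text
clock: 3.8
ee_pos: [0.4495, 0.0657, 0.3082]
ee_rot: [[0.909, 0.417, 0.024], [0.417, -0.909, 0.002], [0.023, 0.008, -1.0]]
wrist_force: [-0.3, -0.2, 0.2]
width: 0.603
```

```bash
python3 - <<'E'
from h import *
import cv2
s=monitor.observe();d=cams.get_image("wrist");cv2.imwrite("pics/w3.png",d["color"][:,:,::-1])
print(s["ee_pos"],s["ee_rot"],s["wrist_force"],s["moment"],s["width"])
E
```

```text
[0.44953931 0.06565767 0.30815284] [[ 0.90852414  0.41712993  0.02421805]
 [ 0.41719795 -0.90881243  0.00241383]
 [ 0.02301655  0.00791069 -0.99970379]] [-0.31515246 -0.2227353   0.23651864] [ 0.03544017 -0.01072542 -0.01705702] 0.6026660303082518
```

View pics/w3.png

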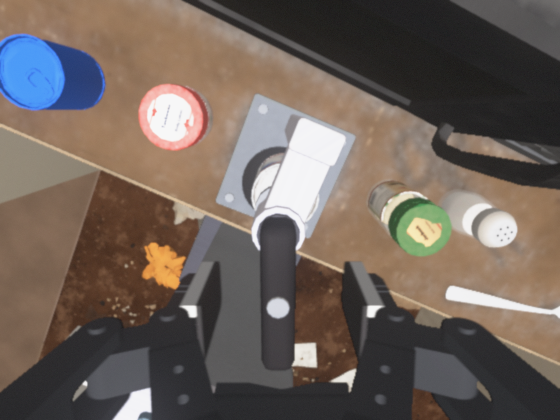

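>>> apply_moves(steps=[[[-0.08, 0, 0.3, 0, -0.6], [-0.04, 0, 0.1, 0, -1], [0, 0, 0, 0, -1], [0, 0, 0, 0, -1]]], newtons=40)

```text
clock: 4.18
ee_pos: [0.4468, 0.0659, 0.2978]
ee_rot: [[0.908, 0.417, 0.026], [0.417, -0.909, 0.006], [0.026, 0.005, -1.0]]
wrist_force: [0.6, -2.8, 4.4]
width: 0.158
```

```bash
python3 - <<'E'
from h import *
import cv2
s=monitor.observe();d=cams.get_image("wrist");cv2.imwrite("pics/w4.png",d["color"][:,:,::-1])
print(s["ee_pos"],s["ee_rot"],s["wrist_force"],s["moment"],s["width"])
E
```

```text
[0.44677607 0.06593853 0.2978193 ] [[ 0.90848369  0.41713463  0.02561419]
 [ 0.41711881 -0.90883073  0.00621287]
 [ 0.02587057  0.00503987 -0.9996526 ]] [ 0.62616383 -2.8233582   4.41808605] [-0.36946445 -0.03614483 -0.05098586] 0.15838568117284463
```

View pics/w4.png

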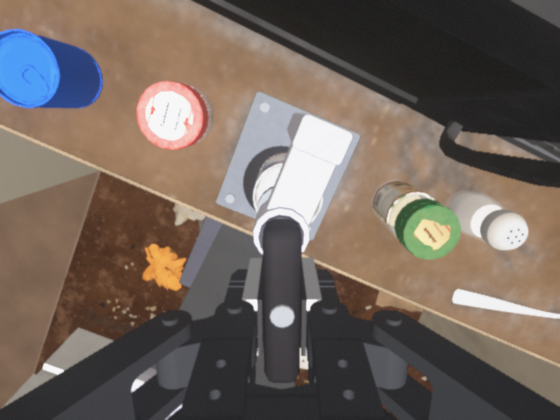

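```bash
python3 - <<'E'
from h import *
import cv2
s=monitor.observe();d=cams.get_image("wrist");K=d["camera_matrix"];W=wristT(d["mount"],s)
for z in(.254,.257):
  p=plane(K,W,282,316,z);print(p,s["ee_rot"].T@(p-s["ee_pos"]))
a=cams.get_image("scene")
cv2.imwrite("pics/s2.png",cv2.resize(a["color"][165:305,270:390,::-1],None,fx=5,fy=4.2,interpolation=2))
E
```

```text
[0.44882055 0.06547154 0.254     ] [0.0005884  0.00091359 0.04387867]
[0.45050548 0.06627513 0.257     ] [0.00253147 0.00090209 0.04092756]
```

View pics/s2.png

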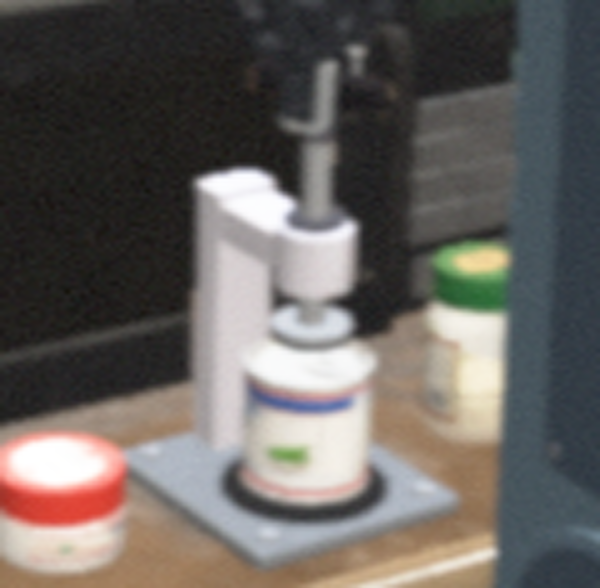

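```bash
python3 - <<'E'
from h import *
a=cams.get_image("scene");S=(a["camera_matrix"],a["world_from_camera"])
for ax in((.4465,.0655),(.449,.065)):
  f=[ax[0]-.827*.018,ax[1]+.562*.018]
  for z in(.09,.095,.1,.105):print(z,proj(*S,f+[z]))
  # lid edge front & left check: lid front edge
  t=[ax[0]-.827*.0285,ax[1]+.562*.0285];print("lidfront",proj(*S,t+[.086]),"botfront",proj(*S,t+[.014]),"lidback",proj(*S,[ax[0]+.827*.0285,ax[1]-.562*.0285,.086]))
E
```

```text
0.09 (np.float64(332.31106001447193), np.float64(254.88000855539372))
0.095 (np.float64(332.38387654181474), np.float64(252.87108002166843))
0.1 (np.float64(332.45695756416484), np.float64(250.85485435930292))
0.105 (np.float64(332.5303045252513), np.float64(248.83129173738536))
lidfront (np.float64(332.1641105088956), np.float64(258.91161203114757)) botfront (np.float64(331.14120100171397), np.float64(287.13314613675)) lidback (np.float64(332.6300856836837), np.float64(246.17420242301506))
0.09 (np.float64(331.87334752144324), np.float64(254.32416900472055))
0.095 (np.float64(331.9452357248998), np.float64(252.3179947254475))
0.1 (np.float64(332.0173845617472), np.float64(250.30454698572106))
0.105 (np.float64(332.08979545196365), np.float64(248.2837861583989))
lidfront (np.float64(331.72377942196914), np.float64(258.34451426056273)) botfront (np.float64(330.713978993242), np.float64(286.5287966495322)) lidback (np.float64(332.20739209563794), np.float64(245.65385037323873))
```

>>> apply_moves(steps=[[[0, 0, 0.1, 0, -1], [0, 0, 0.1, 0, -1], [0, 0, 0.1, 0, -1]]])

```text
clock: 4.63
ee_pos: [0.4468, 0.0658, 0.2915]
ee_rot: [[0.909, 0.417, 0.026], [0.417, -0.909, 0.006], [0.026, 0.006, -1.0]]
wrist_force: [-2.7, 0.5, 5.6]
width: 0.156
```

```bash
cat > o.py <<'E'
from h import *
s=monitor.observe();np.set_printoptions(precision=4,suppress=True)
print(s["clock"],s["ee_pos"],s["ee_rot"][:,2],"yaw",np.degrees(np.arctan2(*s["ee_rot"][[1,0],0])),s["wrist_force"],s["moment"],s["width"],s["joint_velocities"])
E
python3 o.py
```

```text
4.6333 [0.4468 0.0658 0.2915] [ 0.026   0.0059 -0.9996] yaw 24.65366198976049 [-2.716   0.4564  5.6129] [ 0.2257  0.3396 -0.0404] 0.1564116308155238 [ 0.0435  1.1876  2.4851 -0.0212 -4.0316  0.0878]
```

>>> apply_moves(steps=[[[0, 0, 0.08, 0, -1], [0, 0, 0.08, 0, -1]]])

```text
clock: 4.8
ee_pos: [0.4468, 0.0658, 0.288]
ee_rot: [[0.909, 0.417, 0.026], [0.417, -0.909, 0.006], [0.026, 0.006, -1.0]]
wrist_force: [-2.7, 1.1, 5.7]
width: 0.15
```

```bash
python3 o.py; python3 - <<'E'
from h import *
import cv2
a=cams.get_image("scene")
cv2.imwrite("pics/s3.png",cv2.resize(a["color"][165:305,270:390,::-1],None,fx=5,fy=4.2,interpolation=2))
E
```

```text
4.8 [0.4468 0.0658 0.288 ] [ 0.0263  0.0058 -0.9996] yaw 24.65116945864124 [-2.6751  1.068   5.7435] [ 0.2787  0.3217 -0.0347] 0.1498423178067686 [-0.0764  0.9501  2.1086  0.0568 -3.1501  0.064 ]
```

View pics/s3.png

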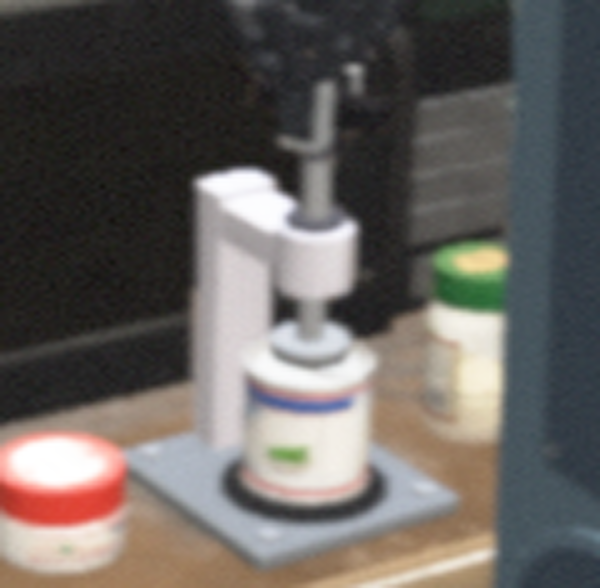

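>>> apply_moves(steps=[[[0, 0, 0.08, 0, -1], [0, 0, 0.08, 0, -1]]])

```text
clock: 5.02
ee_pos: [0.4468, 0.0658, 0.2844]
ee_rot: [[0.909, 0.417, 0.027], [0.417, -0.909, 0.006], [0.027, 0.006, -1.0]]
wrist_force: [-2.8, 0.7, 4.2]
width: 0.156
```

>>> apply_moves(steps=[[[0, 0, 0.05, 0, -1]]])

```text
clock: 5.1
ee_pos: [0.4468, 0.0658, 0.2833]
ee_rot: [[0.909, 0.417, 0.027], [0.417, -0.909, 0.006], [0.027, 0.006, -1.0]]
wrist_force: [-1.7, 1.5, 5.9]
width: 0.156
```

```bash
python3 o.py; python3 - <<'E'
from h import *
import cv2
a=cams.get_image("scene")
cv2.imwrite("pics/s4.png",cv2.resize(a["color"][165:305,270:390,::-1],None,fx=5,fy=4.2,interpolation=2))
E
```

```text
5.1 [0.4468 0.0658 0.2833] [ 0.0266  0.0058 -0.9996] yaw 24.641535991865506 [-1.6634  1.5326  5.9387] [ 0.2363  0.3045 -0.0437] 0.15574393043829715 [-0.0178  0.3448  1.014   0.0614 -1.6663  0.0941]
```

View pics/s4.png

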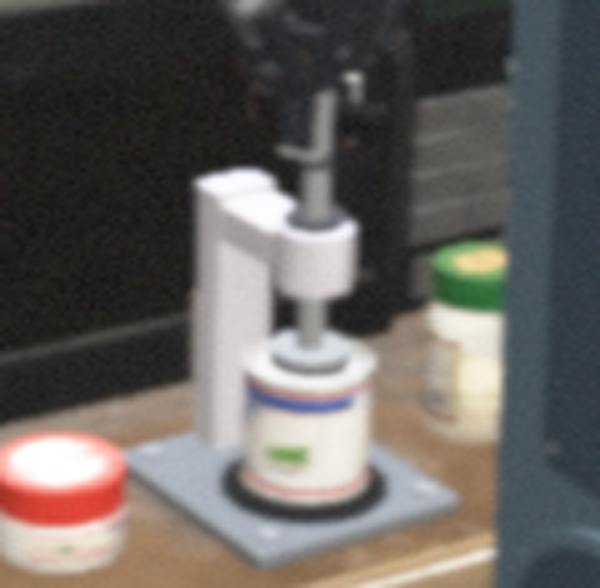

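>>> apply_moves(steps=[[[0, 0, 0.04, 0, -1]]])

```text
clock: 5.23
ee_pos: [0.4468, 0.0658, 0.2824]
ee_rot: [[0.909, 0.417, 0.027], [0.417, -0.909, 0.006], [0.027, 0.006, -1.0]]
wrist_force: [-1.6, 1.0, 4.7]
width: 0.154
```

>>> apply_moves(steps=[[[0, 0, 0.03, 0, -1]]])

```text
clock: 5.32
ee_pos: [0.4468, 0.0658, 0.2819]
ee_rot: [[0.909, 0.417, 0.027], [0.417, -0.909, 0.006], [0.027, 0.006, -1.0]]
wrist_force: [-1.8, 1.3, 5.7]
width: 0.157
```

```bash
python3 o.py
```

```text
5.3167 [0.4468 0.0658 0.2819] [ 0.0268  0.0058 -0.9996] yaw 24.64075957006572 [-1.7687  1.3189  5.7388] [0.1982 0.3451 0.0054] 0.15722628876390848 [-0.0874  0.1536  0.4494 -0.1017 -0.8108 -0.1078]
```

>>> apply_moves(steps=[[[0, 0, 0.03, 0, -1]]])

```text
clock: 5.4
ee_pos: [0.4468, 0.0658, 0.2814]
ee_rot: [[0.909, 0.417, 0.027], [0.417, -0.909, 0.006], [0.027, 0.006, -1.0]]
wrist_force: [-2.4, 0.8, 5.0]
width: 0.157
```

>>> apply_moves(steps=[[[0, 0, 0.03, 0, -1]]])

```text
clock: 5.48
ee_pos: [0.4467, 0.0658, 0.281]
ee_rot: [[0.909, 0.417, 0.027], [0.417, -0.909, 0.006], [0.027, 0.006, -1.0]]
wrist_force: [-2.1, 0.8, 5.7]
width: 0.153
```

>>> apply_moves(steps=[[[0, 0, 0.03, 0, -1]]])

```text
clock: 5.57
ee_pos: [0.4467, 0.0658, 0.2805]
ee_rot: [[0.909, 0.417, 0.027], [0.417, -0.909, 0.006], [0.027, 0.006, -1.0]]
wrist_force: [-1.3, 1.1, 5.1]
width: 0.158
```

>>> apply_moves(steps=[[[0, 0, 0.03, 0, -1]]])

```text
clock: 5.65
ee_pos: [0.4468, 0.0658, 0.2801]
ee_rot: [[0.909, 0.417, 0.027], [0.417, -0.909, 0.006], [0.027, 0.006, -1.0]]
wrist_force: [-2.8, 1.4, 10.8]
width: 0.152
```

```bash
python3 o.py; python3 - <<'E'
from h import *
import cv2
a=cams.get_image("scene")
cv2.imwrite("pics/s5.png",cv2.resize(a["color"][225:265,310:360,::-1],None,fx=14,fy=14,interpolation=2))
E
```

```text
5.65 [0.4468 0.0658 0.2801] [ 0.0274  0.0058 -0.9996] yaw 24.64310159161537 [-2.8111  1.4139 10.8327] [ 0.2564  0.3845 -0.0321] 0.152119540249684 [ 0.008   0.1024  0.1497  0.0409 -0.709  -0.1635]
```

View pics/s5.png

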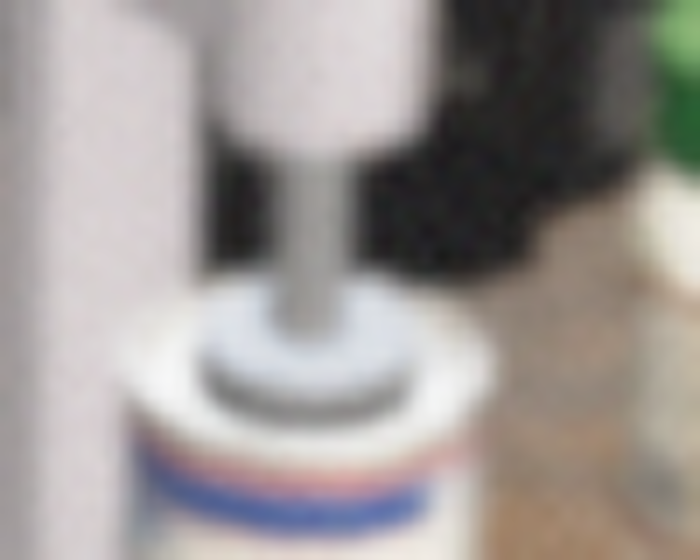

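>>> apply_moves(steps=[[[0, 0, 0, 0.5, -1], [0, 0, 0, 0.8, -1], [0, 0, 0, 0.8, -1]]])

```text
clock: 5.95
ee_pos: [0.4467, 0.0658, 0.2802]
ee_rot: [[0.961, 0.276, 0.027], [0.276, -0.961, 0.006], [0.028, 0.002, -1.0]]
wrist_force: [-0.4, 1.6, 2.3]
width: 0.155
```

```bash
python3 o.py
```

```text
5.95 [0.4467 0.0658 0.2802] [ 0.0274  0.0056 -0.9996] yaw 16.048120162924366 [-0.3509  1.6353  2.3157] [0.1421 0.1692 0.061 ] 0.15523166467817992 [ 0.0301  0.034  -0.0907 -0.0327 -0.0454 39.277 ]
```

>>> apply_moves(steps=[[[0, 0, 0, 0.9, -1], [0, 0, 0, 0.9, -1], [0, 0, 0, 0.9, -1], [0, 0, 0, 0.9, -1], [0, 0, 0, 0.9, -1]]])

```text
clock: 6.37
ee_pos: [0.4467, 0.0657, 0.2802]
ee_rot: [[0.998, -0.048, 0.027], [-0.048, -0.999, 0.005], [0.027, -0.006, -1.0]]
wrist_force: [-1.8, 1.4, 3.9]
width: 0.158
```

```bash
python3 o.py
```

```text
6.3667 [0.4467 0.0657 0.2802] [ 0.0272  0.0048 -0.9996] yaw -2.7644019787289302 [-1.797   1.4297  3.9178] [0.0371 0.1793 0.0733] 0.1584458919061148 [ 0.0884  0.0532 -0.0876 -0.0846  0.042  44.8408]
```

>>> apply_moves(steps=[[[0, 0, 0, 0.9, -1], [0, 0, 0, 0.9, -1], [0, 0, 0, 0.9, -1], [0, 0, 0, 0.9, -1], [0, 0, 0, 0.9, -1], [0, 0, 0, 0.9, -1], [0, 0, 0, 0.9, -1], [0, 0, 0, 0.9, -1], [0, 0, 0, 0.9, -1], [0, 0, 0, 0.9, -1]]])

```text
clock: 7.2
ee_pos: [0.4466, 0.0656, 0.2802]
ee_rot: [[0.763, -0.646, 0.026], [-0.646, -0.763, 0.002], [0.019, -0.019, -1.0]]
wrist_force: [-0.2, 2.3, 3.7]
width: 0.161
```

```bash
python3 o.py
```

```text
7.2 [0.4466 0.0656 0.2802] [ 0.0263  0.0022 -0.9997] yaw -40.23719172682822 [-0.2108  2.2693  3.686 ] [0.1167 0.2592 1.6903] 0.16099320899413688 [ 0.2799 -0.0133 -0.1126 -0.2951  0.1455 43.7038]
```

```bash
python3 o.py; python3 - <<'E'
from h import *
import cv2
d=cams.get_image("wrist");cv2.imwrite("pics/w6.png",d["color"][:,:,::-1])
d=cams.get_image("top");cv2.imwrite("pics/t6.png",cv2.resize(d["color"][170:270,250:400,::-1],None,fx=5,fy=5,interpolation=2))
E
python3 o.py
```

```text
7.2 [0.4466 0.0656 0.2802] [ 0.0263  0.0022 -0.9997] yaw -40.23719172682822 [-0.2108  2.2693  3.686 ] [0.1167 0.2592 1.6903] 0.16099320899413688 [ 0.2799 -0.0133 -0.1126 -0.2951  0.1455 43.7038]
7.3 [0.4467 0.0656 0.2802] [ 0.0264  0.002  -0.9997] yaw -40.06436535221559 [-0.2133  2.3632  2.8819] [0.0907 0.2428 1.5769] 0.15532315337427932 [-0.0594 -0.1504  0.0437  0.0506 -0.0614 -4.2371]
```

View pics/w6.png

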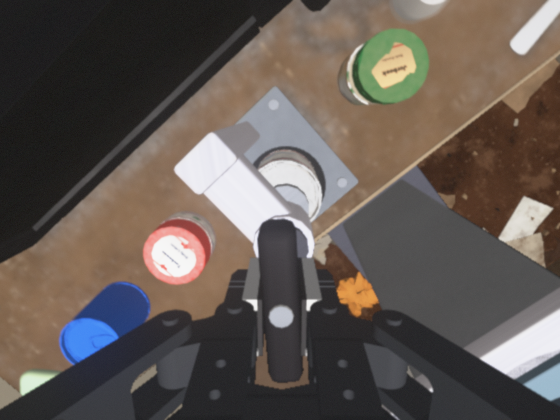

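View pics/t6.png

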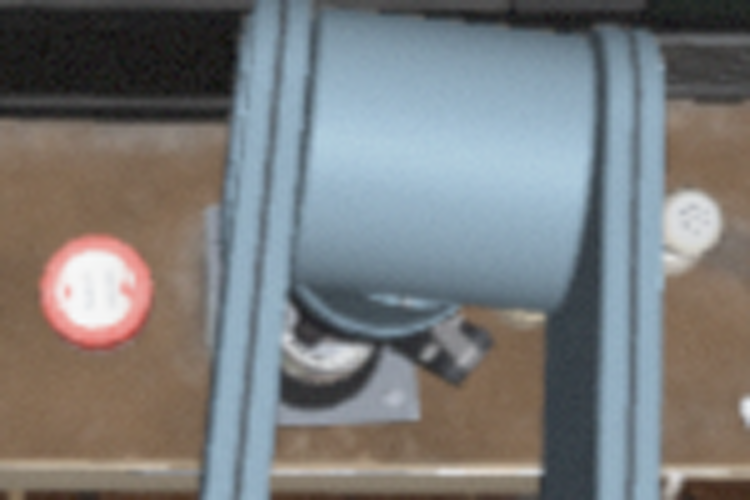

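>>> apply_moves(steps=[[[0, 0, 0, 0.4, -1]]])

```text
clock: 7.38
ee_pos: [0.4467, 0.0657, 0.2802]
ee_rot: [[0.75, -0.661, 0.026], [-0.661, -0.751, 0.001], [0.019, -0.018, -1.0]]
wrist_force: [-0.4, 2.0, 3.0]
width: 0.163
```

```bash
python3 o.py
```

```text
7.3833 [0.4467 0.0657 0.2802] [ 0.0263  0.0014 -0.9997] yaw -41.37225215559103 [-0.3802  2.0418  2.9752] [0.105  0.2705 1.9849] 0.16307693804342152 [ 0.5123  0.0196 -0.0866 -0.5263 -0.0079 19.2912]
```

>>> apply_moves(steps=[[[0, 0, 0, 0.1, -1], [0, 0, 0, 0, -0.4], [0, 0, 0, 0, 0], [0, 0, 0, 0, 0.2]]], newtons=20)

```text
clock: 7.72
ee_pos: [0.4467, 0.0652, 0.2794]
ee_rot: [[0.749, -0.663, 0.026], [-0.663, -0.749, 0.0], [0.019, -0.017, -1.0]]
wrist_force: [0.7, -0.0, 0.7]
width: 0.57
```

```bash
python3 o.py; python3 - <<'E'
from h import *
import cv2
d=cams.get_image("wrist");cv2.imwrite("pics/w7.png",d["color"][:,:,::-1])
d=cams.get_image("scene");cv2.imwrite("pics/s7.png",cv2.resize(d["color"][165:305,270:390,::-1],None,fx=5,fy=4.2,interpolation=2))
E
python3 o.py
```

```text
7.7167 [0.4467 0.0652 0.2794] [ 0.0256  0.0004 -0.9997] yaw -41.52277835655441 [ 0.7359 -0.0152  0.6569] [-0.0525  0.0248 -0.0192] 0.5697833228067614 [-0.2397  0.233   0.3154  0.1047 -0.0873 -0.1315]
7.8167 [0.4466 0.0652 0.2794] [ 0.0256  0.0004 -0.9997] yaw -41.53005488190624 [-0.1474 -0.6951 -0.1481] [-0.0056  0.0672  0.0003] 0.596732372332757 [-0.0242 -0.1759 -0.0874 -0.0558  0.0224  0.0101]
```

View pics/w7.png

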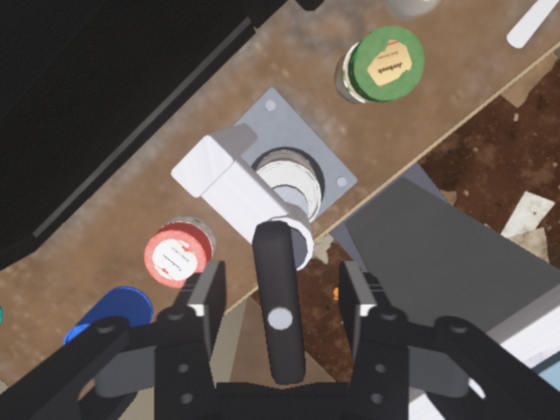

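View pics/s7.png

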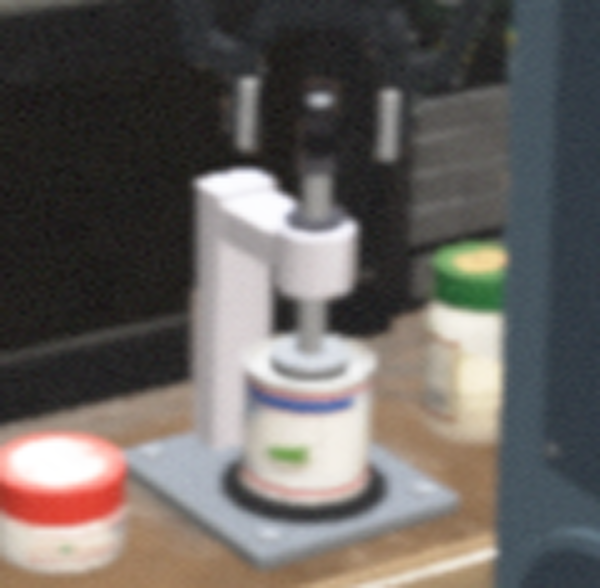

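```bash
cat > bar.py <<'E'
from h import *
import cv2,sys
s=monitor.observe();d=cams.get_image("wrist");K=d["camera_matrix"];W=wristT(d["mount"],s)
g=d["color"]
cv2.imwrite("pics/"+sys.argv[1],cv2.resize(g[200:400,200:360,::-1],None,fx=3,fy=3,interpolation=2))
E
python3 bar.py w7c.png
```

```text
(no output)
```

View pics/w7c.png

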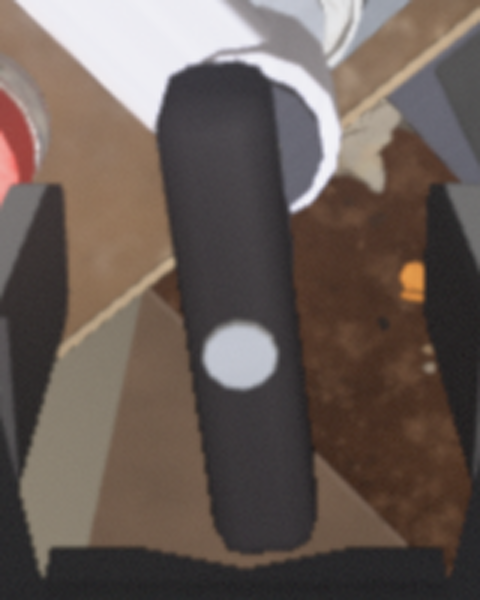

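>>> apply_moves(steps=[[[0, 0, -0.02, -0.95, 0.2], [0, 0, 0, -0.95, 0], [0, 0, 0, 0, 0]]])

```text
clock: 8.12
ee_pos: [0.4465, 0.0649, 0.2797]
ee_rot: [[0.832, -0.554, 0.025], [-0.555, -0.832, 0.001], [0.02, -0.014, -1.0]]
wrist_force: [0.1, -0.4, 0.2]
width: 0.499
```

```bash
python3 o.py;python3 bar.py w8c.png
```

```text
8.1167 [0.4465 0.0649 0.2797] [ 0.0248  0.0006 -0.9997] yaw -33.694961854382115 [ 0.1279 -0.4289  0.2367] [-0.015   0.0187 -0.0292] 0.49890995093647145 [-0.1908  0.1239  0.0547 -0.0124 -0.0766  4.1624]
```

View pics/w8c.png

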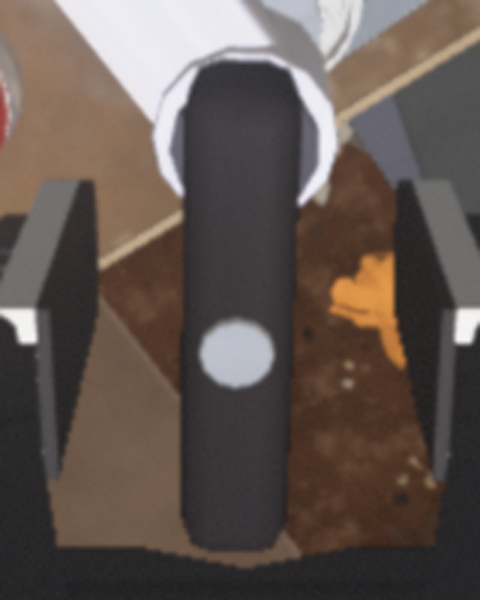

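>>> apply_moves(steps=[[[0, 0, 0, 0.35, -0.4], [0, 0, 0, 0, -1], [0, 0, 0, 0, -1], [0, 0, 0, 0, -1]]], newtons=40)

```text
clock: 8.5
ee_pos: [0.4469, 0.0656, 0.2797]
ee_rot: [[0.812, -0.583, 0.026], [-0.583, -0.813, 0.003], [0.02, -0.017, -1.0]]
wrist_force: [0.4, -1.4, 0.1]
width: 0.156
```

```bash
python3 o.py;python3 bar.py w9c.png
```

```text
8.5 [0.4469 0.0656 0.2797] [ 0.0261  0.0026 -0.9997] yaw -35.65539751277117 [ 0.4493 -1.3932  0.1163] [-0.3332  0.1973  0.2773] 0.15573481869535366 [ 0.1539  0.0246 -0.0359  0.0264 -0.062   0.267 ]
```

>>> apply_moves(steps=[[[0, 0, 0, 0.4, -1]]])

```text
clock: 8.63
ee_pos: [0.4469, 0.0655, 0.2798]
ee_rot: [[0.796, -0.604, 0.026], [-0.605, -0.797, 0.002], [0.019, -0.017, -1.0]]
wrist_force: [1.1, 1.0, 0.1]
width: 0.157
```

```bash
python3 o.py
```

```text
8.6333 [0.4469 0.0655 0.2798] [ 0.026   0.0022 -0.9997] yaw -37.204696446686135 [1.1228 1.0148 0.0803] [0.0101 0.034  0.8254] 0.1568220774775967 [ 0.0791  0.0086 -0.072  -0.29    0.0306 20.8396]
```

>>> apply_moves(steps=[[[0, 0, 0, 0.4, -1]]])

```text
clock: 8.72
ee_pos: [0.4469, 0.0656, 0.2798]
ee_rot: [[0.779, -0.626, 0.026], [-0.626, -0.78, 0.002], [0.019, -0.018, -1.0]]
wrist_force: [1.0, 0.7, 0.3]
width: 0.16
```

```bash
python3 o.py;python3 bar.py w10c.png
```

```text
8.7167 [0.4469 0.0656 0.2798] [ 0.026   0.0017 -0.9997] yaw -38.78170122922861 [1.0401 0.6972 0.3451] [0.0246 0.0051 1.2375] 0.15998259447041827 [ 0.228  -0.0098  0.0043 -0.3487  0.0014 18.4305]
```

View pics/w9c.png

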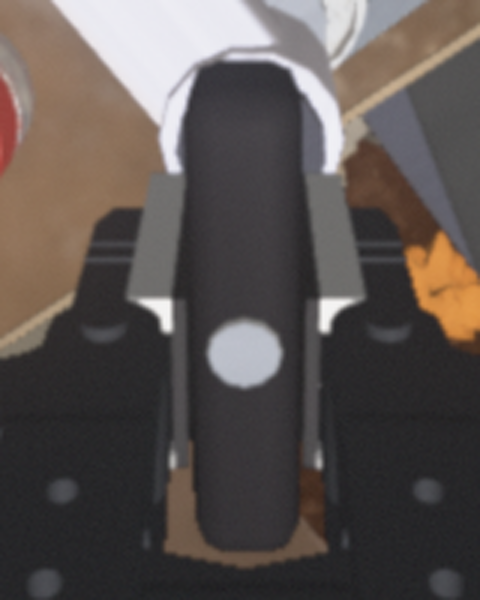

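View pics/w10c.png

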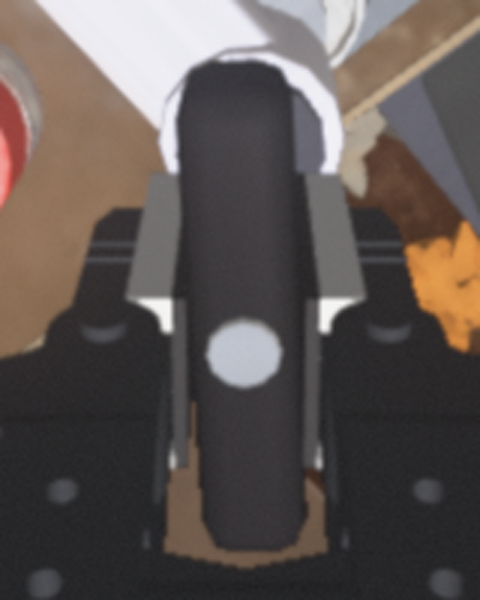

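>>> apply_moves(steps=[[[0, 0, 0, -0.6, -1], [0, 0, 0.02, 0, -1]]])

```text
clock: 8.93
ee_pos: [0.447, 0.0656, 0.2797]
ee_rot: [[0.806, -0.591, 0.026], [-0.591, -0.807, 0.001], [0.021, -0.016, -1.0]]
wrist_force: [-1.3, 1.6, 8.0]
width: 0.158
```

```bash
python3 o.py
```

```text
8.9333 [0.447  0.0656 0.2797] [ 0.0263  0.001  -0.9997] yaw -36.25078204562919 [-1.3018  1.5971  7.9647] [0.0144 0.4583 0.484 ] 0.15756802034092976 [ 0.1767 -0.0847  0.1021 -0.0986 -0.3206  2.9115]
```

>>> apply_moves(steps=[[[0, 0, 0, 0, -1], [0, 0, 0, 0, -0.4], [0, 0, 0, 0, 0], [0, 0, 0, 0, 0.4], [0, 0, 0, 0, 0.6]]], newtons=20)

```text
clock: 9.35
ee_pos: [0.4466, 0.0653, 0.2793]
ee_rot: [[0.804, -0.594, 0.025], [-0.594, -0.804, 0.001], [0.02, -0.016, -1.0]]
wrist_force: [0.1, 0.2, -0.2]
width: 0.714
```

```bash
python3 o.py;python3 bar.py w11c.png
```

```text
9.35 [0.4466 0.0653 0.2793] [ 0.0253  0.0008 -0.9997] yaw -36.48026557039559 [ 0.1166  0.1791 -0.2157] [0.0474 0.0271 0.0125] 0.7141902528119718 [-0.0807  0.0785  0.1419 -0.011  -0.0791  0.387 ]
```

View pics/w11c.png

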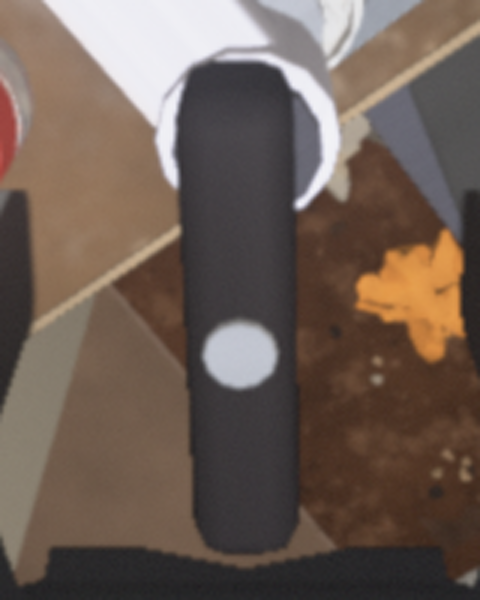

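>>> apply_moves(steps=[[[0, 0, 0, 0, 1], [0, 0, -0.3, 0, 1], [0, 0, -0.6, 0, 1], [0, 0, -1, 0, 1], [0, 0, -1, 0, 1], [0, 0, -1, 0, 1], [0, 0, -1, 0, 1], [0, 0, 0, 0, 1]]])

```text
clock: 10.07
ee_pos: [0.442, 0.065, 0.4084]
ee_rot: [[0.803, -0.596, 0.021], [-0.596, -0.803, 0.001], [0.016, -0.013, -1.0]]
wrist_force: [1.8, -0.3, 0.3]
width: 1.004
```

```bash
python3 o.py; python3 - <<'E'
from h import *
import cv2
d=cams.get_image("scene");cv2.imwrite("pics/s12.png",cv2.resize(d["color"][165:305,270:390,::-1],None,fx=5,fy=4.2,interpolation=2))
d=cams.get_image("wrist");cv2.imwrite("pics/w12.png",d["color"][:,:,::-1])
E
```

```text
10.0667 [0.442  0.065  0.4084] [ 0.0207  0.0012 -0.9998] yaw -36.57321660264465 [ 1.8377 -0.3365  0.2709] [-0.026  -0.0458  0.0135] 1.0041967945570447 [-0.075   0.5605  3.0323  0.0529 -1.9478  0.1855]
```

View pics/s12.png

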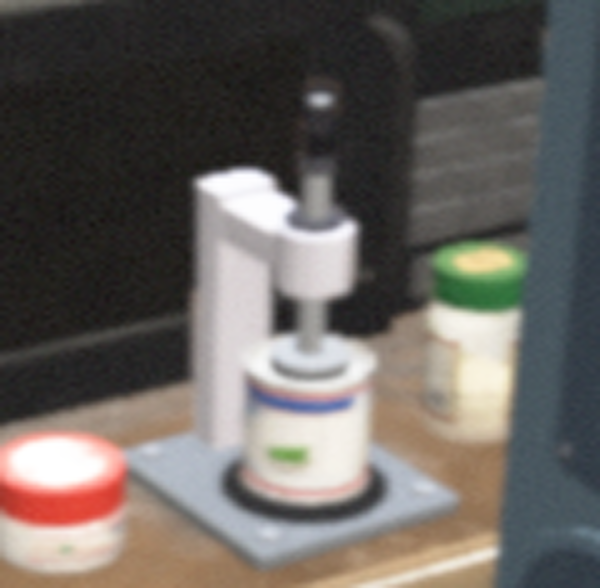

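View pics/w12.png

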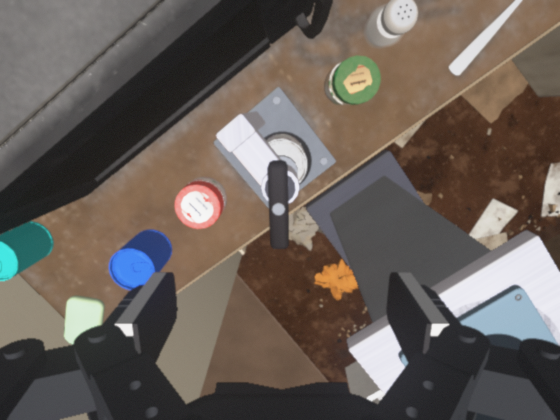

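```bash
python3 -c "
from plant import ctrl
print(ctrl.sign_off())"
```

```text
the job is handed in; nothing more can be done
None
```

I lowered the stop until its foot pressed lightly on the tin's lid, turned the handle clockwise to its end stop, and let go. I handed the job in at about 10 s.

- **Lowering:** the push force stayed at about 5–6 N on the way down, then jumped to 10.8 N at contact. That puts roughly 5 N on the lid, and I stopped there.
- **Locking:** the bar turned about 60°, not the full 71.6°. It then resisted with up to about 2 N m and almost no sideways force. I re-gripped to check, and the bar stayed at about −35° while the moment rose straight away. I read this as the locked end stop, with the handle already part-turned at the start. The pictures support that reading but cannot prove it.
- **Contact:** after locking, a light press gave 8.0 N (about 2–3 N on the lid) with about 0.1 mm of movement. The foot was therefore still touching.
- **After letting go:** wrist force was near zero, and the foot still sat on the lid in the scene picture. The tin, pot and spice jar looked unmoved there. The salt shaker was still upright in the wrist picture.

Two things were off. The camera estimates of the stop's axis differed by about 4 mm between views, and the tool tilted about 1.5° during the moves. The side forces I read while turning stayed under 3 N.

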